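# Clamp the syringe and hold its plunger at the pointer

## Robot

A 6-joint arm with a two-finger parallel gripper is mounted at the origin on a cart in front of the work surface, level with it; the furniture and walls round the work are solid. World frame = base frame: x ahead of the robot, y to its left, z up, the work surface at z = 0. Lengths are in m, angles in degrees, forces in N, time in s.
With the tool pointing down it reaches from about 0.4 to 0.825 m from the base axis. Payload 7 kg.
Tool frame: the origin (TCP) lies between the finger pads; the fingertips stand 19 mm ahead of it and the grasp point (between the pads) is the TCP; x points along the fingers, y is the direction in which the jaws open and shut, and the axes are right-handed (so a half turn about x gives the same grasp; the last joint's range is limited). The gripper opens to 88 mm and grips with 3 to 60 N. Pads are 19 mm wide; open, the fingers measure 130 mm over their backs; the gripper's body (78 mm by 193 mm) begins 47 mm behind the grasp point.
Start: joints at [90.247, 20.546, 0.682, 0, -70.136, -16.507], TCP at [0.189, 0.648, 0.246] pointing down, gripper open.
Joint ranges: [-176.03, 176.03], [-82.01, 121.73], [-58.28, 71.71], [-173.87, 95.51], [-174.79, -0.11], [-173.66, 173.66]. Speed limits (degrees/s): [136.94, 136.94, 172.46, 180, 180, 180].

## Interface

Orientations are given as [roll, pitch, yaw] about the fixed x, y, z axes, in that order (R = Rz(yaw) Ry(pitch) Rx(roll)).
In Python, from plant import * gives the robot as it stands.
- The arm moves only by the tool step_arm, never from a script. Its argument "steps" is a list of rows, each a list of 2 entries, a list of its own where there are three numbers: the shift along the tool's x, y, z in units of 0.02 m (1.0 is 0.02 m), then the turn about the tool's x in units of 6 degrees (1.0 is 6 degrees). A call has 1 to 20 rows; each row shifts and turns the commanded pose from where the row before left it, along the tool's axes as they then stand; what a row does not reach is not made up. A row lasts 1/12 s, in which the tool goes at most 41.7 mm and 7.16 degrees, less where a joint would pass 70% of its speed; a pose out of reach is approached as far as the arm can. A call with a number of a shift or a turn outside -1 to 1 is refused whole. A call with a gripper value outside its range is refused whole. "fingers" is the closure, from 0 (fully open) to 1 (shut), set as the call begins (left out, the last holds). The fingers move at their own pace and stop on an object; "grip_force" is the grip in N (left out, the last holds). Time passes only in rows, so rows that do not move let the fingers close. It gives the time, the measured TCP pose, the force and the opening at its end, in the units of the state.
- get_state(): the state, without advancing time (a new reading comes with each control period).
- capture(name): name is "side" or "top" or "wrist"; returns the picture (420x560x3 uint8, blue, green, red); there is no depth.
- camera_model(name): a dict with "intrinsics" (3x3 intrinsics, pixels), "rvec" (rotation vector, rad) and "tvec" (3), from world to camera coordinates, as OpenCV has them. Camera axes: x right, y down, z forward; pixel columns grow to the right and rows downward; lengths in m; the calibration is good to about 2 mm. A picture is of the moment at which its call begins: read the wrist's pose just before it. camera_model takes no time and is no camera call; for the wrist camera it gives the pose at the moment of the call.
- close_job(): hands the job in, once; it reports no verdict.
The state is a dict: "time_s": time; "joints": joint angles; "qd": joint speeds; "joint_torque": joint torques, N m; "tcp_pos": TCP position; "eef_rot": TCP orientation; "contact_force": force on the tool from outside, world axes, zero at the start; "moment": the same for the moment, N m; "gripper_width": finger opening in m.
Only numpy, scipy, OpenCV 4.12 (cv2) and the standard library are available. Lean on these libraries where they do the work, as an engineer would, in place of code of your own. Each camera call takes 0.05 s, during which the arm holds its last target.

## Task

A glass syringe stands upright in its test stand. Swing the clamp fully shut over the barrel's flange, then draw the plunger straight up, without forcing it sideways, until its wide disc is level with the tip of the height pointer, and finish while still holding it there: the program ends with the plunger in the gripper, partway out of the barrel. Leave the pointer as it is set, the barrel seated in the stand and the things round about where they are.

Things in the scene. Friction and masses are not known exactly. Their poses are not given: they have to be found in the camera images.
- stand: Fixed aluminium stand, base plate 130 x 200 x 12 mm. Origin under the base on the syringe's upright axis; z up. Bracket 50 x 110 mm, top z = 112 mm; clamp pivot post at y = +75 mm, pointer post (10 mm thick, top z = 216 mm) at y = -78 mm. Grip the plunger from above with the fingers closing along the stand's x: clamp and pointer are at its y sides.
- clamp (a joint): Angle of the steel swing clamp about its upright pivot (stand x = 0, y = +75 mm), rad: 0 = fully shut, at a stop (nose over one flange ear, bar along y, knob at stand x = 0, y = +145 mm); grows as it opens, counter-clockwise from above, to 1.6 (knob toward stand -x). Friction keeps it where it is left; 2 N at the knob moves it.
- clamp_knob (a point): Centre of the top of the clamp's upright black knob: a round post 14 mm thick and 40 mm high, top at z = 163.5 mm, standing on the clamp bar, whose top is at z = 123.5 mm; on a radius of 70 mm from the pivot.
- pointer_tip (a point): Tip of the height pointer, a level steel blade 3 mm thick (point at half thickness) on the right-hand post, looking along the stand's +y to 28 mm from the syringe axis. Its height is set anew each time, 28 to 50 mm above the middle of the lowered plunger's disc, and kept by friction. Axes as the stand's, z up.
- barrel: Clear glass syringe barrel, loose in the stand: 30 mm outside, bore 20 mm, hanging by its flange (34 mm along x, 66 mm along y, 4 mm thick) on the bracket. Origin on its axis at the underside of the flange (z = 112 mm when seated); z up. The bore is 84 mm deep from the flange's top.
- plunger: White plunger, loose in the bore, 50 to 100 g: rod 18 mm thick, 109 mm long; on it a disc 34 mm across, 5 mm thick; on that a round grip stem 16 mm thick, 42 mm high (114 to 156 mm above the origin). Origin at the rod's foot, z up. At the start the foot is on the bore's floor, 84 mm deep, disc 25 mm above the flange. Drops if let go.
- plunger_disc (a point): Centre of the plunger's disc at half its thickness, 111.5 mm above the plunger's origin; axes as the plunger's.
- beaker: Small clear beaker 60 mm wide, 70 mm high, standing behind the stand: bystander. Origin at the centre of its underside.
- petri_0: Petri dish 89 mm across, 15 mm high, in front of the stand: bystander. Origin at the centre of its underside.
- bench_timer: White bench timer 66 x 66 x 20 mm: bystander. Origin at the centre of its underside.
- tape_roll_0: Roll of tape lying flat, 96 mm across, 19 mm high: bystander. Origin at the centre of its underside.
- marker_0: Marker pen lying, 140 mm long, 15 mm high: bystander. Origin at the centre of its underside.
Not all that is in view belongs to the job. Of the things like the plunger, leave any that is turquoise or yellow; of the rest the smaller one is meant.

How it is judged:
By the outcome, as a careful person would: the job done as asked, in the order asked, and still so for the second after the job is handed in, while the arm keeps its last pose, push and grip.
It also fails if it takes over 45 s, if anything falls off the work surface, if the arm or the gripper's body presses on something with over 40 N, if the wrist force passes 120 N, or if a joint passes its speed limit or range.

## Working session

There is one attempt and no reset: what is moved stays moved. The work goes in short steps, Python scripts to look and compute and a tool call to move; the robot and the scene stay as the last step left them, time stands still between calls to the robot, and variables do not carry over. Pictures are saved under pics/ and viewed, and the job is handed in when it is done.

Besides the shell and the picture viewer there is one more tool, called as name([rows], argument=value, ...), one row to a line, values as JSON. step_arm: Moves the arm, as the interface text tells. Its arguments: {"type":"object","properties":{"steps":{"type":"array","items":{"type":"array"}},"fingers":{"type":"number"},"grip_force":{"type":"number"}},"required":["steps"]}

```bash
mkdir -p pics; ls; python3 - <<'E'
from plant import *
import cv2
print(get_state())
for n in ("side","top","wrist"):
    m=camera_model(n); print(n,m)
    cv2.imwrite(f"pics/{n}0.png",capture(n))
E
```

```text
pics
{'time_s': 0.0, 'joints': array([ 9.02462427e+01,  2.05918059e+01,  6.34856677e-01, -1.96923215e-02,
       -7.01358692e+01, -1.65078583e+01]), 'qd': array([ 0.00350396, -0.09949927,  0.00030511, -0.03957968,  0.06331273,
       -0.0544639 ]), 'joint_torque': array([-2.94898982e-04, -5.82719994e+01,  2.93051541e+01,  6.99695393e+00,
        6.97085430e-03, -1.56166111e-04]), 'tcp_pos': array([0.18890263, 0.64756161, 0.24462805]), 'eef_rot': array([  95.23004281,   89.90535292, -101.03827907]), 'contact_force': array([ 0.27950808, -1.13441486, -0.21748353]), 'moment': array([ 0.00637288, -0.00024464, -0.03719639]), 'gripper_width': 0.0879121253047637}
side {'intrinsics': array([[496.16781024,   0.        , 279.40500964],
       [  0.        , 496.16781024, 202.06937664],
       [  0.        ,   0.        ,   1.        ]]), 'rvec': array([ 2.28506422, -0.03540808,  0.03937936]), 'tvec': array([-0.59442015,  0.14747808,  1.3244995 ])}
top {'intrinsics': array([[443.47713278,   0.        , 277.72023134],
       [  0.        , 443.47713278, 208.35424736],
       [  0.        ,   0.        ,   1.        ]]), 'rvec': array([ 2.23605459, -2.17063007,  0.06111462]), 'tvec': array([0.02000675, 0.56198943, 1.27895781])}
wrist {'intrinsics': array([[338.77066595,   0.        , 278.31358044],
       [  0.        , 338.77066595, 208.58295592],
       [  0.        ,   0.        ,   1.        ]]), 'rvec': array([-1.76536046,  2.35392448,  0.34977008]), 'tvec': array([ 0.67350981, -0.03708284,  0.39119285])}
```

View pics/side0.png

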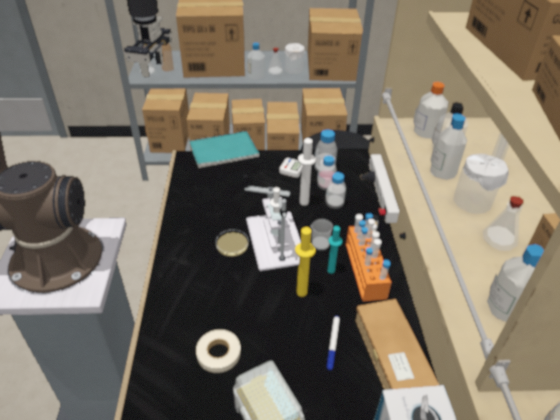

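View pics/top0.png

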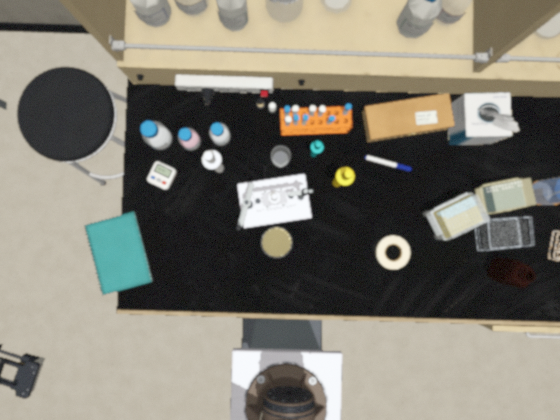

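View pics/wrist0.png

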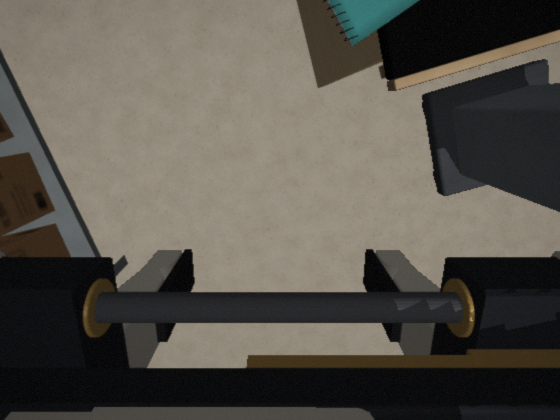

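```bash
python3 - <<'E'
import cv2
a=cv2.imread("pics/side0.png")[130:310,200:360]; cv2.imwrite("pics/side0c.png",cv2.resize(a,None,fx=3.3,fy=3.3,interpolation=cv2.INTER_CUBIC))
a=cv2.imread("pics/top0.png")[130:260,190:370]; cv2.imwrite("pics/top0c.png",cv2.resize(a,None,fx=4.4,fy=4.4,interpolation=cv2.INTER_CUBIC))
E
```

```text
(no output)
```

View pics/side0c.png

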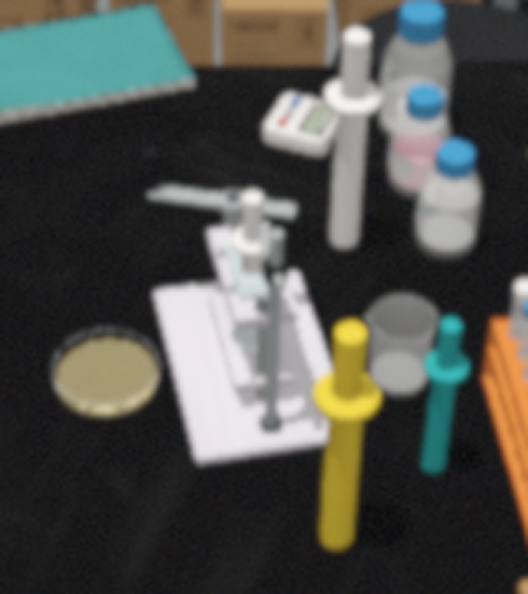

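View pics/top0c.png

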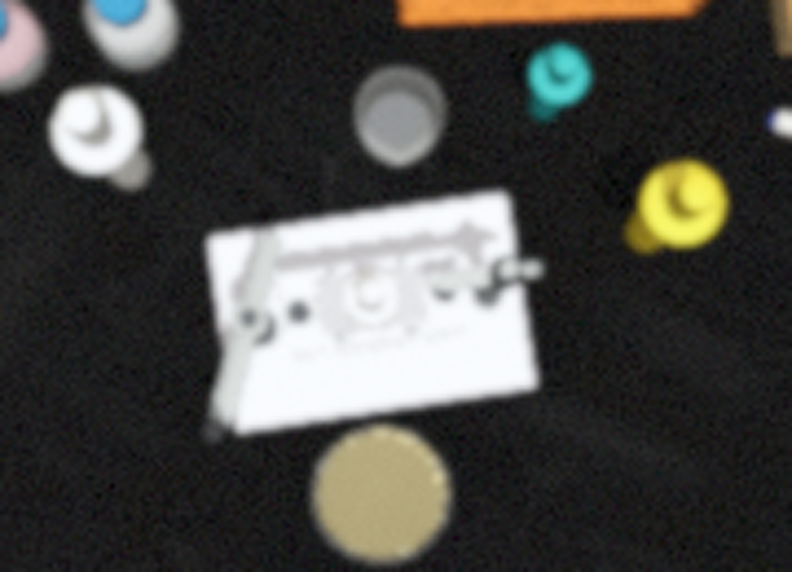

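```bash
cat > h.py <<'E'
import numpy as np, cv2
def ray(m,u,v):
    K=m["intrinsics"];R=cv2.Rodrigues(np.array(m["rvec"],float))[0];t=np.array(m["tvec"],float)
    d=R.T@np.linalg.solve(K,[u,v,1.]);return -R.T@t,d/np.linalg.norm(d)
def onz(m,u,v,z):
    c,d=ray(m,u,v);return c+d*(z-c[2])/d[2]
def proj(m,p):
    return cv2.projectPoints(np.atleast_2d(np.array(p,float)),np.array(m["rvec"],float),np.array(m["tvec"],float),m["intrinsics"],None)[0][:,0]
def tri(r):
    A=sum(np.eye(3)-np.outer(d,d) for c,d in r);b=sum((np.eye(3)-np.outer(d,d))@c for c,d in r);return np.linalg.solve(A,b)
E
python3 - <<'E'
from plant import *; from h import *
np.set_printoptions(precision=4,suppress=True)
m=camera_model("top");s=camera_model("side")
f=lambda u,v:(190+(u+.5)/4.4-.5,130+(v+.5)/4.4-.5)
g=lambda u,v:(200+(u+.5)/3.3-.5,130+(v+.5)/3.3-.5)
P=np.array([onz(m,*f(*c),.012) for c in [(207,237),(508,190),(538,388),(238,433)]]);print(P)
print(np.linalg.norm(np.roll(P,1,0)-P,axis=1))
c=P.mean(0);print("c",c)
e=(P[0]-P[1])+(P[3]-P[2]);yaw=np.arctan2(-e[0],e[1]);print(np.degrees(yaw))
print("disc/stem top",onz(m,*f(372,290),.112+4e-3+.156-.084))
print("tri stem top",tri([ray(m,*f(372,287)),ray(s,*g(253,195))]))
print("knob",onz(m,*f(212,432),.1635),"nose",onz(m,*f(263,236),.12))
R=np.array([[np.cos(yaw),-np.sin(yaw)],[np.sin(yaw),np.cos(yaw)]])
print("pivot",c[:2]+R@[0,.075],"shutknob",c[:2]+R@[0,.145],"ptr",c[:2]+R@[0,-.028])
E
```

```text
[[ 0.6302  0.1586  0.012 ]
 [ 0.6677 -0.0402  0.012 ]
 [ 0.5366 -0.0636  0.012 ]
 [ 0.501   0.1338  0.012 ]]
[0.1315 0.2023 0.1331 0.2006]
c [0.5839 0.0471 0.012 ]
10.445975682546255
disc/stem top [0.5853 0.0483 0.188 ]
tri stem top [0.5864 0.0483 0.1884]
knob [0.5014 0.139  0.1635] nose [0.6212 0.1154 0.12  ]
pivot [0.5703 0.1209] shutknob [0.5576 0.1897] ptr [0.589  0.0196]
```

```bash
python3 - <<'E'
from plant import *; from h import *
from scipy.spatial.transform import Rotation as Ro
np.set_printoptions(precision=4,suppress=True)
s=get_state();R=Ro.from_euler('xyz',s['eef_rot'],degrees=True).as_matrix();print(R, s['time_s'])
w=camera_model("wrist");c,d=ray(w,278,208);print(c,d,"in tool",R.T@(c-s['tcp_pos']),R.T@d)
m=camera_model("top")
for n,z,u,v in [("bigdisc",.2,212,159),("beaker",.07,281,156),("petri",.015,277,242),("yel",.2,345,177)]: print(n,onz(m,u,v,z))
a=np.radians([42,222])
for y in (42,222):
  z=np.array([np.cos(np.radians(y)),np.sin(np.radians(y)),0]);print("tool z in",y,"angle about x", np.degrees(np.arctan2(-(R.T@z)[1],(R.T@z)[2])))
for y in (10.4,190.4):
  z=np.array([np.cos(np.radians(y)),np.sin(np.radians(y)),0]);print("tool y in",y,"angle about x", np.degrees(np.arctan2((R.T@z)[2],(R.T@z)[1])))
E
```

```text
[[-0.0002 -0.28   -0.96  ]
 [-0.0013 -0.96    0.28  ]
 [-1.      0.0013 -0.0001]] 0.15
[0.2642 0.6252 0.3841] [-0.2787  0.0809 -0.957 ] in tool [-0.1392  0.0007 -0.0786] [ 0.9569 -0.0008  0.2903]
bigdisc [0.6711 0.2062 0.2   ]
beaker [0.7054 0.0324 0.07  ]
petri [0.4635 0.0359 0.015 ]
yel [ 0.6362 -0.1274  0.2   ]
tool z in 42 angle about x 121.73726805827826
tool z in 222 angle about x -58.26273194172173
tool y in 10.4 angle about x -116.66273905823452
tool y in 190.4 angle about x 63.33726094176549
```

step_arm([
  [[0, 0.5, -0.5], 0],
  [[0, 1, -1], 0],
  [[0, 1, -1], 0],
  [[0, 1, -1], 0],
  [[0, 1, -1], 0],
  [[0, 1, -1], 0],
  [[0, 1, -1], 0],
  [[0, 1, -1], 0],
  [[0, 1, -1], 0],
  [[0, 1, -1], 0],
  [[0, 1, -1], 0],
  [[0, 1, -1], 0],
  [[0, 1, -1], 0],
  [[0, 1, -1], 0],
  [[0, 1, -1], 0],
  [[0, 1, -1], 0],
  [[0, 1, -1], 0],
  [[0, 1, -1], 0],
  [[0, 1, -1], 0],
  [[0, 1, -1], 0],
], fingers=1, grip_force=20)

```text
time_s: 1.82
tcp_pos: [0.4543, 0.1625, 0.2456]
eef_rot: [-98.3, 90.0, 65.4]
contact_force: [1.6, 0.2, 0.6]
gripper_width: 0.0007
```

step_arm([
  [[0, 1, -1], 1],
  [[0, 0.5, -0.5], 1],
  [[0, 0, 0], 1],
  [[0, 0, 0], 1],
  [[0, 0, 0], 1],
  [[0, 0, 0], 1],
  [[0, 0, 0], 1],
  [[0, 0, 0], 1],
  [[0, 0, 0], 1],
  [[0, 0, 0], 1],
  [[0, 0, 0], 1],
  [[0, 0, 0], 1],
  [[0, 0, 0], 1],
  [[0, 0, 0], 1],
  [[0, 0, 0], 1],
  [[0, 0, 0], 1],
  [[0, 0, 0], 1],
  [[0, 0, 0], 1],
  [[0, 0, 0], 1],
  [[0, 0, 0], 1],
])

```text
time_s: 3.48
tcp_pos: [0.4728, 0.126, 0.2454]
eef_rot: [134.8, 90.0, 178.3]
contact_force: [0.3, -0.8, 0.1]
gripper_width: 0.0005
```

```bash
cat >> h.py <<'E'
from scipy.spatial.transform import Rotation as Ro
np.set_printoptions(precision=4,suppress=True)
def snap(n,f):
    import plant
    m=plant.camera_model(n);im=plant.capture(n);cv2.imwrite(f"pics/{f}.png",im)
    np.save(f"pics/{f}.npy",{k:np.array(v) for k,v in m.items()},allow_pickle=True);return m,im
def cam(f): return np.load(f"pics/{f}.npy",allow_pickle=True).item()
def pose():
    import plant
    s=plant.get_state();R=Ro.from_euler('xyz',s['eef_rot'],degrees=True).as_matrix()
    print("t",s['time_s'],"tcp",s['tcp_pos'],"F",s['contact_force'],"w",s['gripper_width'],"yaw_y",np.degrees(np.arctan2(R[1,1],R[0,1])),"tilt",R[:,0])
    return s['tcp_pos'],R
E
python3 - <<'E'
from h import *
pose(); snap("wrist","w1")
E
```

```text
t 3.4833 tcp [0.4728 0.126  0.2454] F [ 0.3221 -0.7823  0.1188] w 0.000508242351449404 yaw_y 133.43218572344267 tilt [-0.0002  0.     -1.    ]
```

View pics/w1.png

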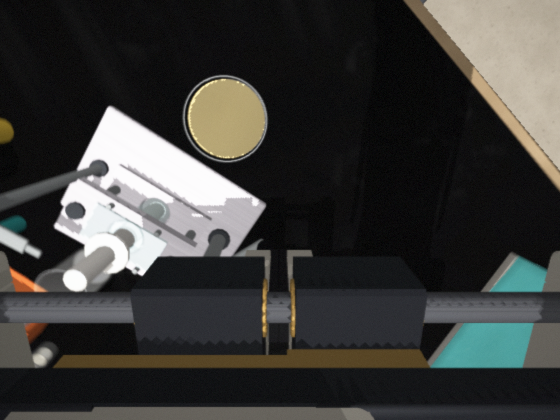

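```bash
python3 - <<'E'
from h import *
m=cam("w1")
print(proj(m,[[.5014,.139,.1635],[.5014,.139,.1235],[.5703,.1209,.1235],[.584,.047,.188],[.589,.0196,.18],[.598,-.03,.216]]))
im=cv2.imread("pics/w1.png")[140:280,30:310];cv2.imwrite("pics/w1c.png",cv2.resize(im,None,fx=2.8,fy=2.8,interpolation=cv2.INTER_CUBIC))
E
```

```text
[[263.8121 264.7971]
 [265.7953 243.1092]
 [196.2724 283.3573]
 [ 71.2759 277.2168]
 [ 38.7448 250.5144]
 [-97.2007 230.5989]]
```

View pics/w1c.png

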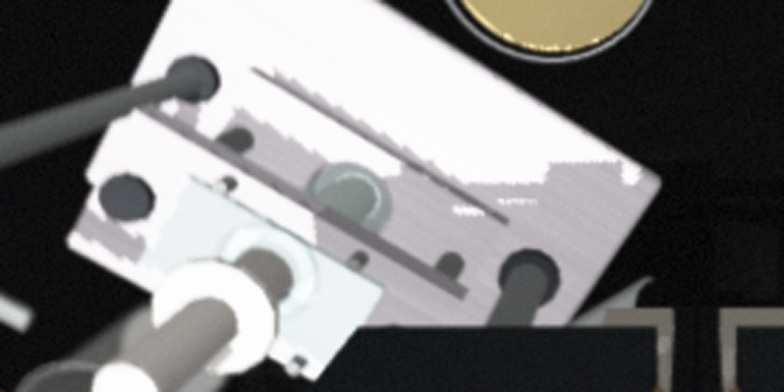

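step_arm([
  [[1, 0, 0], 0],
  [[1, 0, 0], 0],
  [[1, 0, 0], 0],
  [[1, 0, 0], 0],
  [[0, 0, 0], 0],
  [[0, 0, 0.3], 0],
  [[0, 0, 0.3], 0],
  [[0, 0, 0.3], 0],
  [[0, 0, 0.3], 0],
  [[0, 0, 0.3], 0],
  [[0, 0, 0.3], 0],
  [[0, 0, 0.3], 0],
  [[0, 0, 0.3], 0],
  [[0, 0, 0.3], 0],
  [[0, 0, 0.3], 0],
])

```text
time_s: 4.78
tcp_pos: [0.5173, 0.1685, 0.1657]
eef_rot: [-25.0, 90.0, 18.7]
contact_force: [-1.1, -2.2, 0.4]
gripper_width: 0.0006
```

```bash
python3 - <<'E'
from h import *
pose(); snap("wrist","w2"); snap("side","s2");snap("top","t2")
a=cv2.imread("pics/s2.png")[130:310,200:360]; b=cv2.imread("pics/t2.png")[130:260,190:370]
a=cv2.resize(a,(355,400)); b=cv2.resize(b,(440,318));c=np.zeros((400,800,3),np.uint8);c[:,:355]=a;c[:318,358:798]=b;cv2.imwrite("pics/st2.png",c)
E
```

```text
t 4.7833 tcp [0.5173 0.1685 0.1657] F [-1.1387 -2.1819  0.3588] w 0.0006292263426700765 yaw_y 133.74445866081663 tilt [ 0.0003  0.0001 -1.    ]
```

View pics/st2.png

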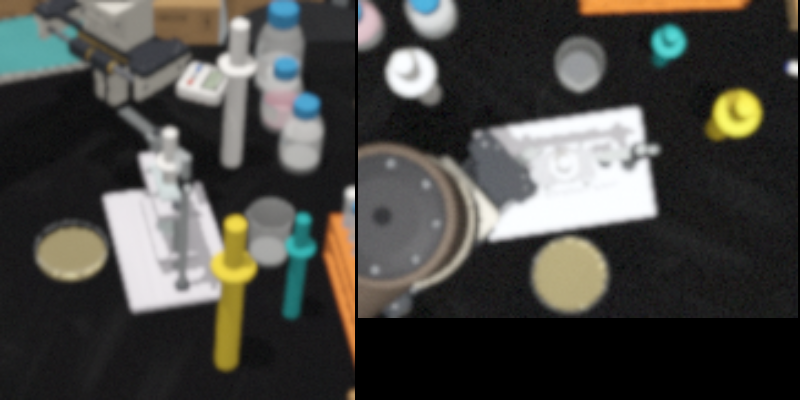

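step_arm([
  [[0, 0, 0.3], 0],
  [[0, 0, 0.3], 0],
  [[0, 0, 0.2], 0],
  [[0, 0, 0.2], 0],
  [[0, 0, 0.1], 0],
  [[0, 0, 0.1], 0],
])

```text
time_s: 5.43
tcp_pos: [0.534, 0.1846, 0.1654]
eef_rot: [168.8, 90.0, -147.4]
contact_force: [-1.1, -3.0, -0.7]
gripper_width: 0.0007
```

step_arm([
  [[0, 0, 0.1], 0],
  [[0, 0, 0.05], 0],
])

```text
time_s: 5.6
tcp_pos: [0.5361, 0.1867, 0.1654]
eef_rot: [169.4, 90.0, -146.9]
contact_force: [-0.2, -3.7, -0.1]
gripper_width: 0.0002
```

step_arm([
  [[0, 0, 0.05], 0],
  [[0, 0, 0.05], 0],
])

```text
time_s: 5.77
tcp_pos: [0.5374, 0.1879, 0.1655]
eef_rot: [170.3, 90.0, -145.9]
contact_force: [-0.4, -4.1, 0.0]
gripper_width: 0.0003
```

step_arm([
  [[0, 0, 0.05], 0],
  [[0, 0, 0.05], 0],
  [[0, 0, 0], 0],
])

```text
time_s: 6.02
tcp_pos: [0.5391, 0.1895, 0.1655]
eef_rot: [-161.8, 90.0, -118.0]
contact_force: [0.1, -4.4, -0.4]
gripper_width: 0.0002
```

step_arm([
  [[0, 0, 0.05], 0],
  [[0, 0, 0.05], 0],
  [[0, 0, 0], 0],
])

```text
time_s: 6.27
tcp_pos: [0.5394, 0.1897, 0.1654]
eef_rot: [176.8, 89.8, -139.4]
contact_force: [-4.4, -6.9, 2.8]
gripper_width: 0.0002
```

step_arm([
  [[0, 0, 0.05], 0],
  [[0, 0, 0.05], 0],
  [[0, 0, 0], 0],
])

```text
time_s: 6.52
tcp_pos: [0.5396, 0.1899, 0.1653]
eef_rot: [175.8, 89.6, -140.5]
contact_force: [-8.9, -10.9, 7.5]
gripper_width: 0.0001
```

```bash
python3 - <<'E'
from h import *
pose(); snap("wrist","w3"); snap("side","s3")
a=cv2.imread("pics/s3.png")[150:310,220:310]; b=cv2.imread("pics/w3.png")
a=cv2.resize(a,None,fx=2.6,fy=2.6,interpolation=cv2.INTER_CUBIC);c=np.zeros((420,800,3),np.uint8);c[:416,:234]=a;c[:,238:798]=b;cv2.imwrite("pics/st3.png",c)
E
```

```text
t 6.5167 tcp [0.5396 0.1899 0.1653] F [ -8.8874 -10.9007   7.489 ] w 5.696250733544815e-05 yaw_y 133.70298322549485 tilt [-0.0049 -0.004  -1.    ]
```

View pics/st3.png

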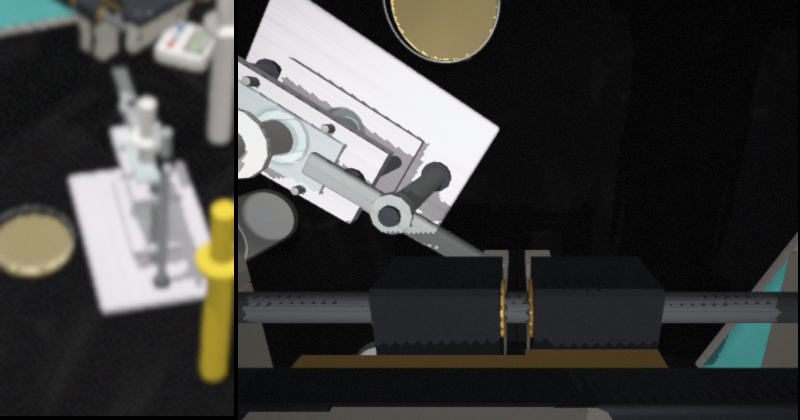

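step_arm([
  [[0, 0, -0.5], 0],
  [[0, 0, -1], 0],
  [[-0.5, 0, -0.5], 0],
  [[-1, 0, 0], 0],
  [[-1, 0, 0], 0],
  [[-1, 0, 0], 0],
  [[-1, 0, 0], 0],
  [[-0.5, 0, 0], -1],
  [[0, 0, 0], -1],
  [[0, 0, 0], -1],
  [[0, 0, 0], -1],
  [[0, 0, 0], -1],
  [[0, 0, 0], -1],
  [[0, 0, 0], -1],
  [[0, 0, 0], -1],
  [[0, 0, 0], -1],
  [[0, 0, 0], -0.45],
  [[0, 0, 0], 0],
], fingers=0)

```text
time_s: 8.12
tcp_pos: [0.5135, 0.1652, 0.2669]
eef_rot: [-61.6, 89.8, 39.0]
contact_force: [-0.2, 0.1, 0.5]
gripper_width: 0.0875
```

```bash
python3 - <<'E'
from h import *
p,R=pose(); snap("wrist","w4"); snap("top","t4")
print("to axis tool", R.T@(np.array([.585,.048,p[2]])-p))
b=cv2.imread("pics/t4.png")[130:260,190:370];cv2.imwrite("pics/t4c.png",cv2.resize(b,None,fx=4.4,fy=4.4,interpolation=cv2.INTER_CUBIC))
E
```

```text
t 8.1167 tcp [0.5135 0.1652 0.2669] F [-0.2307  0.1269  0.4792] w 0.08748672163147338 yaw_y -169.40594990540623 tilt [ 0.0024  0.0019 -1.    ]
to axis tool [-0.0001 -0.0487 -0.1284]
```

View pics/w4.png

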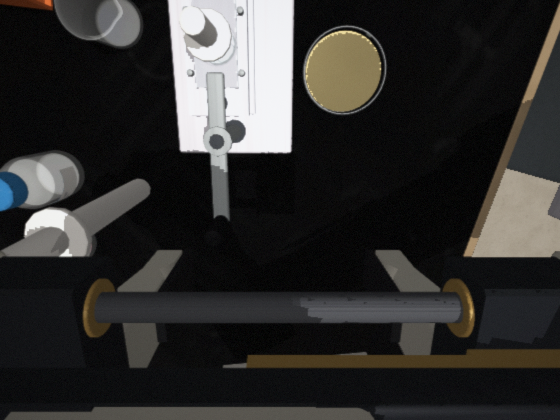

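View pics/t4c.png

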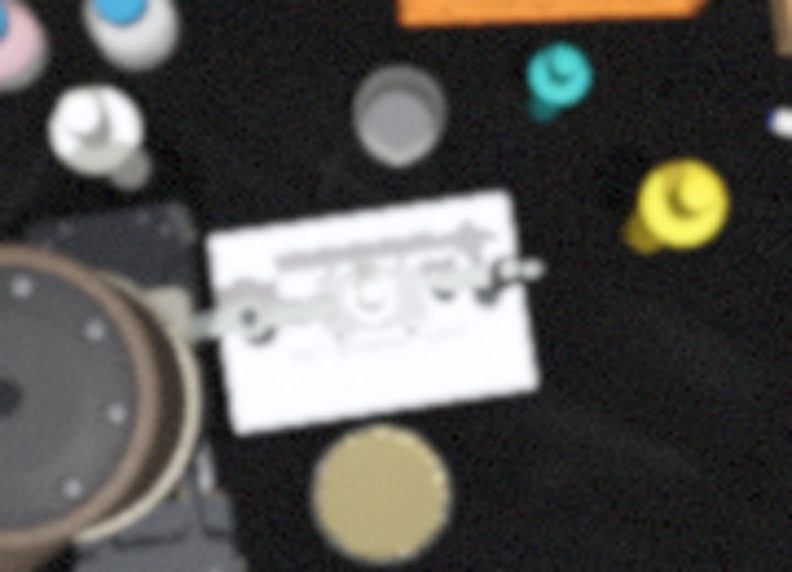

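```bash
python3 - <<'E'
from h import *
m=cam("w4")
a=cv2.imread("pics/w4.png");b=a[0:260,150:310];cv2.imwrite("pics/w4c.png",cv2.resize(b,None,fx=3,fy=3,interpolation=cv2.INTER_CUBIC)[:600*1] if 0 else cv2.resize(b,None,fx=2.3,fy=2.3,interpolation=cv2.INTER_CUBIC))
E
```

```text
(no output)
```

View pics/w4c.png

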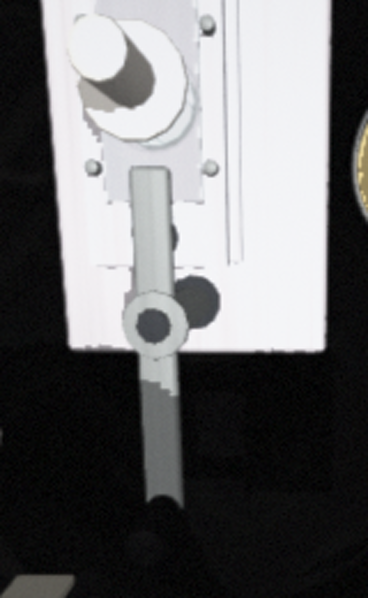

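```bash
python3 - <<'E'
from h import *
m=cam("w4"); f=lambda u,v:(150+(u+.5)/2.3-.5,(v+.5)/2.3-.5)
def ang(p,q,z):
    a,b=onz(m,*f(*p),z),onz(m,*f(*q),z);d=b-a;return np.degrees(np.arctan2(-d[0],d[1])),a,b
print("bar L",ang((131,170),(147,497),.1235));print("bar R",ang((170,170),(183,505),.1235))
print("base R",ang((331,1),(325,350),.012));print("base L",ang((40,1),(70,348),.012))
a,b=onz(m,*f(70,349),.012),onz(m,*f(325,352),.012);print("base end",np.degrees(np.arctan2((a-b)[1],(a-b)[0])),(a+b)/2)
print("stem top",onz(m,*f(96,47),.188),"pivot ring",onz(m,*f(154,324),.135))
E
```

```text
bar L (np.float64(10.058309592201587), array([0.5867, 0.0744, 0.1235]), array([0.5663, 0.1891, 0.1235]))
bar R (np.float64(10.278268703340895), array([0.5737, 0.072 , 0.1235]), array([0.5524, 0.1897, 0.1235]))
base R (np.float64(10.249837201714115), array([ 0.5314, -0.0164,  0.012 ]), array([0.5039, 0.1356, 0.012 ]))
base L (np.float64(10.716065163647857), array([0.6588, 0.0073, 0.012 ]), array([0.6302, 0.1583, 0.012 ]))
base end 9.961472934793521 [0.5669 0.1477 0.012 ]
stem top [0.5851 0.0503 0.188 ] pivot ring [0.5704 0.1224 0.135 ]
```

step_arm([
  [[0, -0.35, -0.9], 0],
  [[0, -0.35, -0.9], 0],
  [[0, -0.35, -0.9], 0],
  [[0, -0.35, -0.9], 0],
  [[0, -0.35, -0.9], 0],
  [[0, -0.35, -0.9], 0],
  [[0, -0.35, -0.95], 0],
  [[0, 0, 0], 0],
  [[0, 0, 0], 0],
])

```text
time_s: 8.97
tcp_pos: [0.5846, 0.0479, 0.2656]
eef_rot: [-53.4, 90.0, 46.9]
contact_force: [-0.4, 0.4, 0.4]
gripper_width: 0.0875
```

```bash
python3 - <<'E'
from h import *
p,R=pose(); snap("wrist","w5"); snap("side","s5")
a=cv2.imread("pics/s5.png")[150:310,220:310]; b=cv2.imread("pics/w5.png")
a=cv2.resize(a,None,fx=2.6,fy=2.6,interpolation=cv2.INTER_CUBIC);c=np.zeros((420,800,3),np.uint8);c[:416,:234]=a;c[:,238:798]=b;cv2.imwrite("pics/st5.png",c)
E
```

```text
t 8.9667 tcp [0.5846 0.0479 0.2656] F [-0.3886  0.4361  0.4345] w 0.08745035894159543 yaw_y -169.74494702751005 tilt [ 0.0002  0.0002 -1.    ]
```

View pics/st5.png

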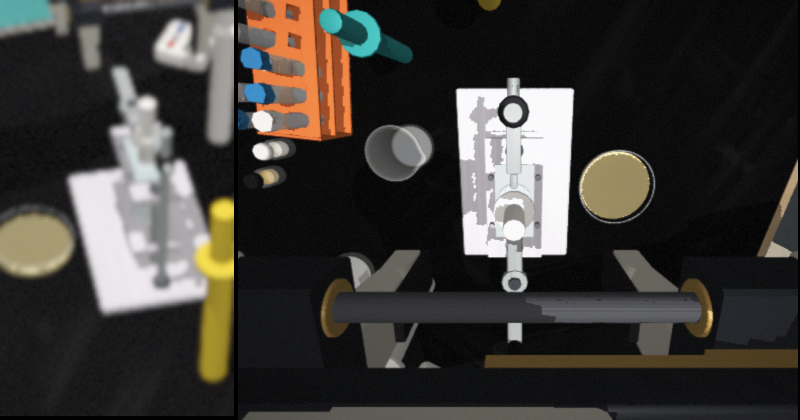

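```bash
python3 - <<'E'
from h import *
b=cv2.imread("pics/w5.png")[80:250,225:330];cv2.imwrite("pics/w5c.png",cv2.resize(b,None,fx=3.5,fy=3.5,interpolation=cv2.INTER_CUBIC))
b=cv2.imread("pics/s5.png")[165:290,245:300];cv2.imwrite("pics/s5c.png",cv2.resize(b,None,fx=4.7,fy=4.7,interpolation=cv2.INTER_CUBIC))
E
```

```text
(no output)
```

View pics/w5c.png

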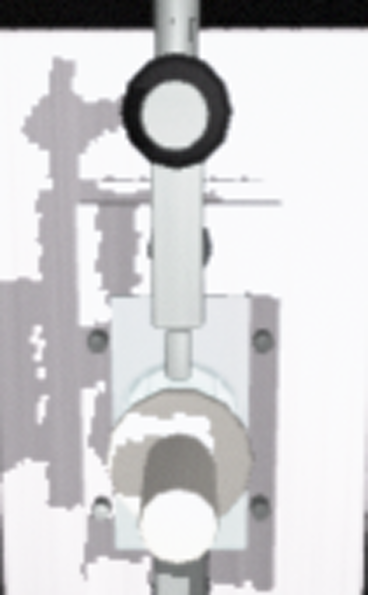

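View pics/s5c.png

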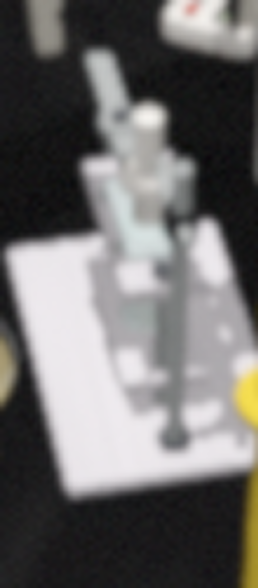

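step_arm([
  [[0, 1, 0], 0],
  [[0, 1, 0], 0],
  [[0, 1, 0], 0],
  [[0, 1, 0], 0],
  [[0, 1, 0], 0],
  [[0.5, 0.5, 0], 0],
  [[1, 0, 0], 0],
  [[1, 0, 0], 0],
  [[0.5, 0, 0], 0],
  [[0, 0, 0], 0],
  [[0, 0, 0], 0],
  [[0, 0, 0], 0],
])

```text
time_s: 10.07
tcp_pos: [0.4767, 0.029, 0.2066]
eef_rot: [-94.1, 89.9, 6.4]
contact_force: [1.0, -0.0, 1.1]
gripper_width: 0.0876
```

```bash
python3 - <<'E'
from h import *
p,R=pose(); snap("wrist","w6")
E
```

```text
t 10.0667 tcp [0.4767 0.029  0.2066] F [ 1.012  -0.0442  1.1393] w 0.08755631846645637 yaw_y -169.53075025187712 tilt [ 0.0013  0.0001 -1.    ]
```

step_arm([
  [[-1, 0, 0], 0],
  [[-1, 0, 0], 0],
  [[-1, 0, 0], 0],
  [[0, -1, 0], 0],
  [[0, -1, 0], 0],
  [[0, -1, 0], 0],
  [[0, -1, 0], 0],
  [[0, -1, 0], 0],
  [[0, -1, 0], 0],
  [[0, -1, 0], 0],
  [[0, -1, 0], 0],
  [[0, -1, 0], 0],
  [[0, -1, 0], 0],
  [[0.5, -1, 0], 0],
  [[1, 0, 0], 0],
  [[1, 0, 0], 0],
  [[0.5, 0, 0], 0],
  [[0, 0, 0], 0],
  [[0, 0, 0], 0],
  [[0, 0, 0], 0],
])

```text
time_s: 11.78
tcp_pos: [0.6932, 0.0685, 0.2074]
eef_rot: [-94.9, 89.9, 5.6]
contact_force: [0.3, 0.9, 0.9]
gripper_width: 0.0879
```

```bash
python3 - <<'E'
from h import *
p,R=pose(); snap("wrist","w7")
E
```

```text
t 11.7833 tcp [0.6932 0.0685 0.2074] F [0.3435 0.8806 0.8741] w 0.0878996054915955 yaw_y -169.54650284100566 tilt [ 0.0023  0.0002 -1.    ]
```

View pics/w6.png

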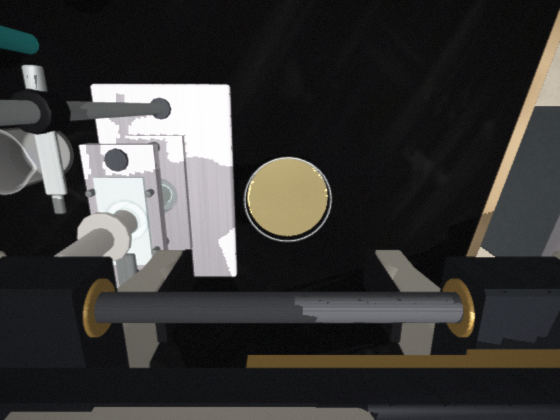

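View pics/w7.png

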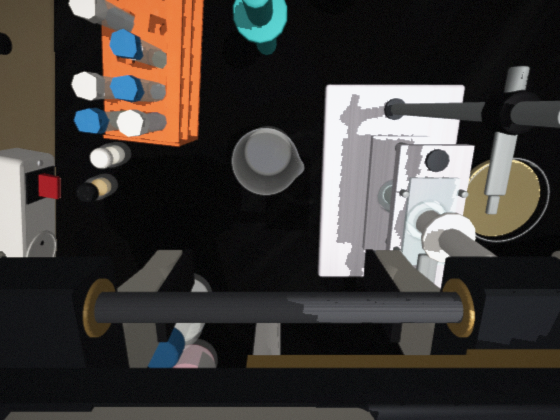

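```bash
python3 - <<'E'
from h import *
a=cv2.imread("pics/w6.png")[150:270,20:150];b=cv2.imread("pics/w7.png")[150:270,410:540]
r=lambda x:cv2.resize(x,(390*1,360),interpolation=cv2.INTER_CUBIC)
cv2.imwrite("pics/w67.png",np.hstack([r(a),r(b)]))
E
```

```text
(no output)
```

View pics/w67.png

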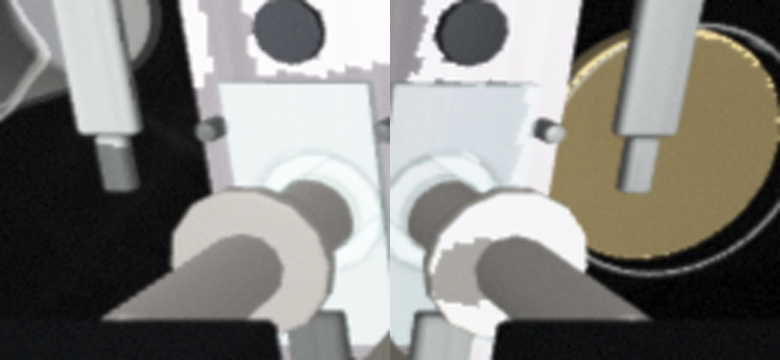

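```bash
python3 - <<'E'
from h import *
a=cv2.imread("pics/w6.png")[185:220,40:75];b=cv2.imread("pics/w7.png")[185:220,475:510]
r=lambda x:cv2.convertScaleAbs(cv2.resize(x,(385,385),interpolation=cv2.INTER_CUBIC),alpha=1.3)
cv2.imwrite("pics/w67b.png",np.hstack([r(a),r(b)]))
E
```

```text
(no output)
```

View pics/w67b.png

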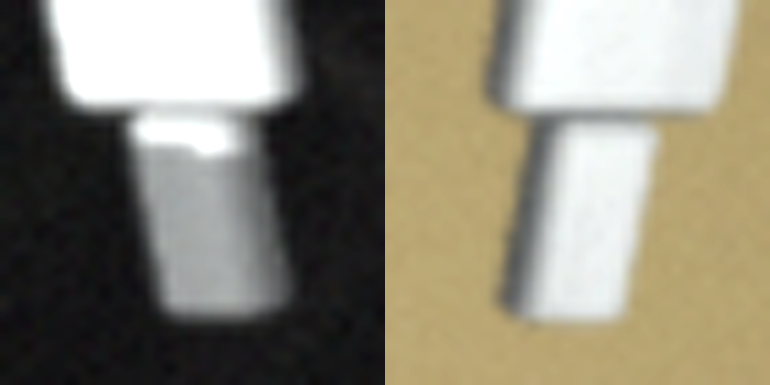

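```bash
python3 - <<'E'
from h import *
a,b=cam("w6"),cam("w7")
f=lambda u,v:(40+(u+.5)/11-.5,185+(v+.5)/11-.5); g=lambda u,v:(475+(u-385+.5)/11-.5,185+(v+.5)/11-.5)
f3=lambda u,v:(20+(u+.5)/3-.5,150+(v+.5)/3-.5); g3=lambda u,v:(410+(u-390+.5)/3-.5,150+(v+.5)/3-.5)
yaw=np.radians(10.3);S=np.array([[np.cos(yaw),np.sin(yaw),0],[-np.sin(yaw),np.cos(yaw),0],[0,0,1]])
O=np.array([.585,.0493,0])
def T(n,p,q):
    X=tri([ray(a,*p),ray(b,*q)]);print(n,X,"stand",S@(X-O),"res",proj(a,X)[0]-p,proj(b,X)[0]-q)
T("tip top L",f(165,318),g(531,318));T("tip top R",f(256,314),g(626,318))
T("wide L",f(72,104),g(512,108));T("wide R",f(275,104),g(717,108))
T("flange UR",f3(368,83),g3(540,85));T("flange UL",f3(221,83),g3(390,84))
# disc via mask
for n in ("w6","w7"):
    im=cv2.imread(f"pics/{n}.png")
print("pred disc top", proj(a,O+[0,0,.146]),proj(b,O+[0,0,.146]))
for m,nm in((a,"w6"),(b,"w7")):
    t=np.linspace(0,2*np.pi,200);P=np.c_[O[0]+.017*np.cos(t),O[1]+.017*np.sin(t),0*t+.146];q=proj(m,P);print(nm,q.min(0),q.max(0))
E
```

```text
tip top L [0.5924 0.0228 0.1824] stand [ 0.0025 -0.0274  0.1824] res [ 0.0035 -0.3727] [0.0033 0.3717]
tip top R [0.5882 0.0219 0.1825] stand [-0.0018 -0.0276  0.1825] res [ 0.0018 -0.1916] [0.0016 0.1911]
wide L [0.5967 0.0134 0.1821] stand [ 0.005  -0.0374  0.1821] res [-0.0064 -0.2243] [-0.006   0.2236]
wide R [0.5876 0.0117 0.1821] stand [-0.0042 -0.0375  0.1821] res [-0.0059 -0.2248] [-0.0065  0.2242]
flange UR [0.5744 0.0149 0.1152] stand [-0.0166 -0.032   0.1152] res [0.0006 0.0185] [ 0.0009 -0.0185]
flange UL [0.6082 0.0212 0.1145] stand [ 0.0178 -0.0318  0.1145] res [-0.0072 -0.1479] [-0.0053  0.1475]
pred disc top [[103.1319 236.8292]] [[450.1306 237.3787]]
w6 [ 75.916  211.2236] [130.1674 261.2743]
w7 [423.1175 211.8449] [477.3376 261.7582]
```

```bash
python3 - <<'E'
from h import *
a=cv2.imread("pics/w6.png")[205:265,70:135];b=cv2.imread("pics/w7.png")[205:265,418:483]
r=lambda x:cv2.resize(x,(390,360),interpolation=cv2.INTER_CUBIC)
cv2.imwrite("pics/w67d.png",np.hstack([r(a),r(b)]))
E
```

```text
(no output)
```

View pics/w67d.png

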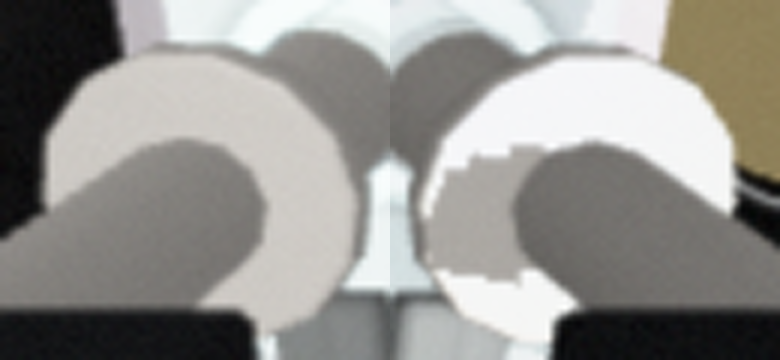

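step_arm([
  [[-1, 0, 0], 0],
  [[-1, 0, 0], 0],
  [[-1, 0, 0], 0],
  [[0, 1, 0], 0],
  [[0, 1, 0], 0],
  [[0, 1, 0], 0],
  [[0, 1, 0], 0],
  [[0, 1, 0], 0],
  [[0, 0.5, 0.1], 0],
  [[0, 0, 0], 0],
  [[0, 0, 0], 0],
])

```text
time_s: 12.75
tcp_pos: [0.5843, 0.0508, 0.2672]
eef_rot: [-82.7, 89.8, 17.7]
contact_force: [-0.1, -0.7, 0.0]
gripper_width: 0.0876
```

```bash
python3 - <<'E'
from h import *
p,R=pose(); print(R.T@(np.array([.585,.0500,.170])-p)/.02)
E
```

```text
t 12.75 tcp [0.5843 0.0508 0.2672] F [-0.1027 -0.7173  0.0437] w 0.08758940228664079 yaw_y -169.5280422555094 tilt [ 0.0028  0.0009 -1.    ]
[ 4.8609 -0.0135 -0.0471]
```

step_arm([
  [[1, 0, 0], 0],
  [[1, 0, 0], 0],
  [[1, 0, 0], 0],
  [[0.9, 0, -0.05], 0],
  [[0.5, 0, 0], 0],
  [[0.4, 0, 0], 0],
  [[0, 0, 0], 0],
  [[0, 0, 0], 0],
  [[0, 0, 0], 0],
])

```text
time_s: 13.5
tcp_pos: [0.5849, 0.0497, 0.1706]
eef_rot: [-90.8, 89.9, 9.6]
contact_force: [-0.0, -0.4, 0.1]
gripper_width: 0.0875
```

```bash
python3 - <<'E'
from h import *
p,R=pose(); snap("wrist","w8")
E
```

```text
t 13.5 tcp [0.5849 0.0497 0.1706] F [-0.0396 -0.4103  0.1046] w 0.08751559703047054 yaw_y -169.54850974463645 tilt [ 0.0016  0.0003 -1.    ]
```

View pics/w8.png

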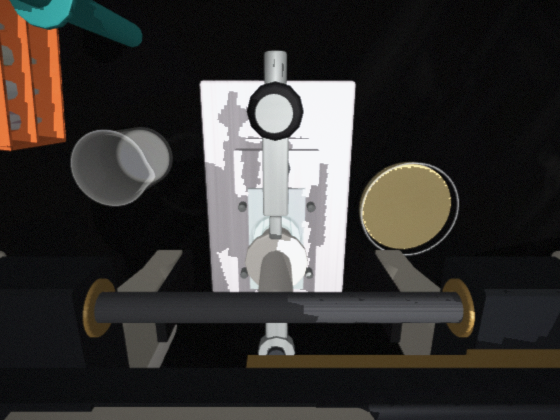

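```bash
python3 - <<'E'
from h import *
m=cam("w8");p,R=pose()
for dx,dz in ((.0,0.),(.025,-.017),(.012,-.028)):
  q=p+R@[dx,0,dz];print(proj(m,[q,q+R@[0,.001,0]]))
im=cv2.imread("pics/w8.png")[200:300,225:330];cv2.imwrite("pics/w8c.png",cv2.resize(im,None,fx=6,fy=6,interpolation=cv2.INTER_CUBIC))
E
```

```text
t 13.55 tcp [0.5848 0.0498 0.1707] F [-1.0554  0.0694 -0.1169] w 0.08764535874105932 yaw_y -169.54754112143573 tilt [ 0.0018  0.0004 -1.    ]
[[276.3713 285.5056]
 [278.5388 285.5063]]
[[276.598  231.6433]
 [278.5311 231.644 ]]
[[276.4336 219.6335]
 [278.5562 219.6343]]
```

View pics/w8c.png

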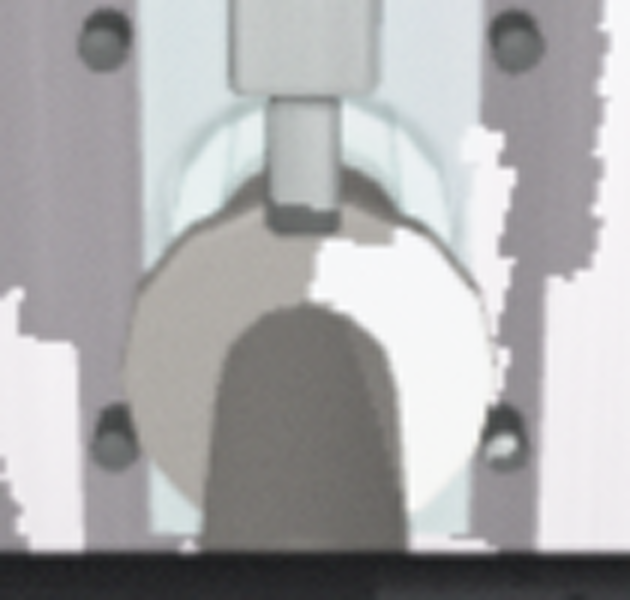

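step_arm([
  [[0, 0, 0], 0],
  [[0, 0, 0], 0],
  [[0, 0, 0], 0],
  [[0, 0, 0], 0],
  [[0, 0, 0], 0],
  [[0, 0, 0], 0],
  [[0, 0, 0], 0],
  [[0, 0, 0], 0],
  [[0, 0, 0], 0],
  [[0, 0, 0], 0],
], fingers=1, grip_force=20)

```text
time_s: 14.38
tcp_pos: [0.584, 0.0495, 0.1695]
eef_rot: [103.3, 90.0, -156.3]
contact_force: [0.5, -0.3, -0.5]
gripper_width: 0.0262
```

```bash
python3 - <<'E'
from h import *
p,R=pose(); snap("wrist","w9")
E
```

```text
t 14.3833 tcp [0.584  0.0495 0.1695] F [ 0.5471 -0.2851 -0.4709] w 0.02617566696966598 yaw_y -169.5605455630736 tilt [-0.0001 -0.     -1.    ]
```

Still closing (26 mm); wait a little longer.

step_arm([
  [[0, 0, 0], 0],
  [[0, 0, 0], 0],
  [[0, 0, 0], 0],
  [[0, 0, 0], 0],
  [[0, 0, 0], 0],
])

```text
time_s: 14.85
tcp_pos: [0.5844, 0.0497, 0.1697]
eef_rot: [-83.1, 90.0, 17.4]
contact_force: [1.7, -0.3, -1.4]
gripper_width: 0.0156
```

```bash
python3 - <<'E'
from h import *
p,R=pose(); snap("wrist","w10")
E
```

```text
t 14.85 tcp [0.5844 0.0497 0.1697] F [ 1.7088 -0.3296 -1.435 ] w 0.015565280323541713 yaw_y -169.55619239474493 tilt [ 0.0008  0.0003 -1.    ]
```

step_arm([
  [[-0.1, 0, 0], 0],
  [[-0.1, 0, 0], 0],
  [[-0.1, 0, 0], 0],
  [[-0.1, 0, 0], 0],
  [[-0.1, 0, 0], 0],
  [[0, 0, 0], 0],
])

```text
time_s: 15.4
tcp_pos: [0.5843, 0.0496, 0.1802]
eef_rot: [-87.4, 90.0, 13.0]
contact_force: [2.1, 0.3, -0.1]
gripper_width: 0.0157
```

step_arm([
  [[-0.1, 0, 0], 0],
  [[-0.1, 0, 0], 0],
  [[-0.1, 0, 0], 0],
  [[-0.1, 0, 0], 0],
  [[-0.1, 0, 0], 0],
  [[-0.1, 0, 0], 0],
  [[-0.1, 0, 0], 0],
  [[-0.1, 0, 0], 0],
  [[-0.1, 0, 0], 0],
  [[-0.1, 0, 0], 0],
  [[0, 0, 0], 0],
  [[0, 0, 0], 0],
])

```text
time_s: 16.4
tcp_pos: [0.5841, 0.0495, 0.2]
eef_rot: [-97.9, 90.0, 2.5]
contact_force: [1.9, 0.8, 1.4]
gripper_width: 0.0152
```

```bash
python3 - <<'E'
from h import *
p,R=pose(); snap("wrist","w11");snap("side","s11")
im=cv2.imread("pics/w11.png")[180:300,205:350];cv2.imwrite("pics/w11c.png",cv2.resize(im,None,fx=5,fy=5,interpolation=cv2.INTER_CUBIC))
E
```

```text
t 16.4 tcp [0.5841 0.0495 0.2   ] F [1.922  0.8291 1.3602] w 0.015221169603483912 yaw_y -169.55595035381987 tilt [ 0.0004  0.     -1.    ]
```

View pics/w11c.png

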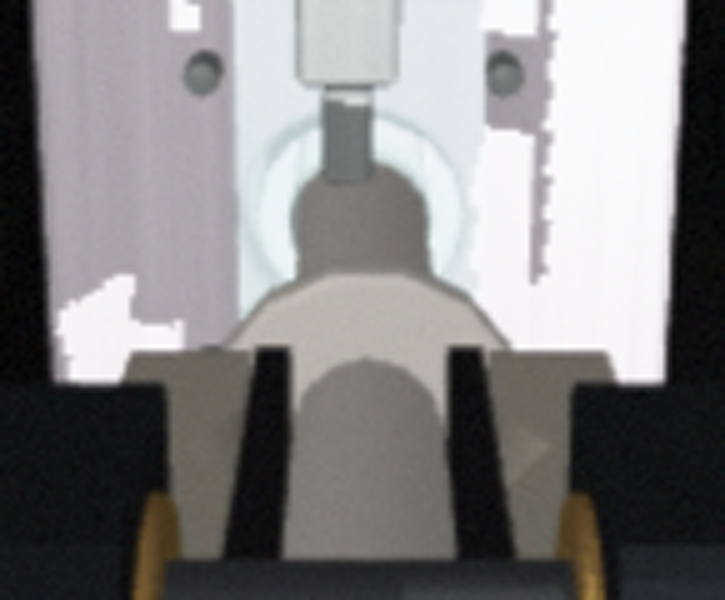

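step_arm([
  [[-0.1, 0, 0], 0],
  [[-0.1, 0, 0], 0],
  [[-0.1, 0, 0], 0],
  [[-0.09, 0, 0], 0],
  [[0, 0, 0], 0],
  [[0, 0, 0], 0],
  [[0, 0, 0], 0],
])

```text
time_s: 17.08
tcp_pos: [0.5841, 0.0495, 0.2076]
eef_rot: [-115.8, 90.0, -15.3]
contact_force: [2.3, 0.5, 0.5]
gripper_width: 0.0155
```

```bash
python3 - <<'E'
from h import *
p,R=pose(); snap("wrist","w12");snap("side","s12");p,R=pose()
im=cv2.imread("pics/w12.png")[180:300,205:350];a=cv2.resize(im,None,fx=3.4,fy=3.4,interpolation=cv2.INTER_CUBIC)
im=cv2.imread("pics/s12.png")[165:245,245:300];b=cv2.resize(im,(280,408),interpolation=cv2.INTER_CUBIC)
cv2.imwrite("pics/c12.png",np.hstack([a,b]))
E
```

```text
t 17.0833 tcp [0.5841 0.0495 0.2076] F [2.2873 0.5222 0.4782] w 0.015523678452294328 yaw_y -169.55501214924962 tilt [ 0.0002 -0.0001 -1.    ]
t 17.1833 tcp [0.5841 0.0495 0.2075] F [ 1.7122  0.9944 -0.6203] w 0.015806626474563355 yaw_y -169.55638728609162 tilt [ 0.0002 -0.     -1.    ]
```

View pics/c12.png

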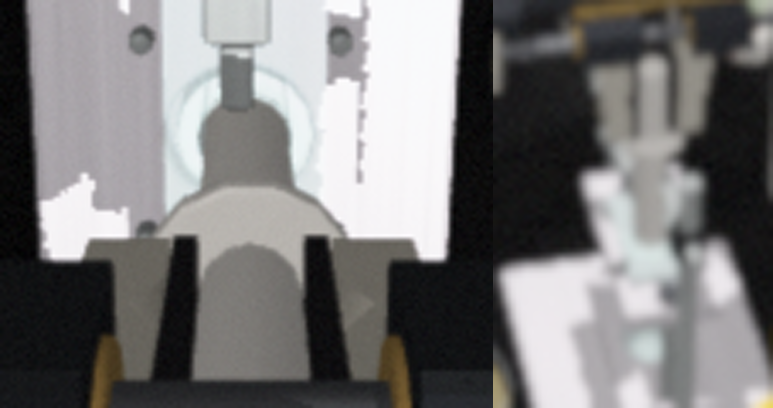

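```bash
python3 - <<'E'
from h import *
yaw=10.4*np.pi/180;S=np.array([[np.cos(yaw),-np.sin(yaw),0],[np.sin(yaw),np.cos(yaw),0],[0,0,1]]);O=np.array([.5849,.0502,0])
for n,l in (("w8",.0),("w11",.0303),("w12",.0379)):
    m=cam(n)
    print(n,"disc near edge",proj(m,O+S@[0,-.017,.146+l])[0],"tip end top z=.1815,.1835,.1855",[proj(m,O+S@[0,-.028,z])[0][1] for z in (.1815,.1833,.1855)],
     "width px 4.3mm/9.2",[np.ptp(proj(m,[O+S@[-.00215,-.028,z],O+S@[.00215,-.028,z]])[:,0]) for z in (.1815,.1833,.1855)])
E
```

```text
w8 disc near edge [276.4611 232.5991] tip end top z=.1815,.1835,.1855 [np.float64(238.70977940057878), np.float64(240.39872000414624), np.float64(242.52186679410102)] width px 4.3mm/9.2 [np.float64(10.561397696725237), np.float64(10.694877124015136), np.float64(10.862672425934647)]
w11 disc near edge [274.8347 233.4814] tip end top z=.1815,.1835,.1855 [np.float64(216.34213170743666), np.float64(217.5076992058308), np.float64(218.9658819653097)] width px 4.3mm/9.2 [np.float64(8.774329352818654), np.float64(8.866264493371432), np.float64(8.981279900048548)]
w12 disc near edge [274.7664 233.4173] tip end top z=.1815,.1835,.1855 [np.float64(211.61880160618358), np.float64(212.68731866267953), np.float64(214.0227555045298)] width px 4.3mm/9.2 [np.float64(8.403613808568707), np.float64(8.487906706227193), np.float64(8.593256293356944)]
```

```bash
python3 - <<'E'
from h import *
a=[cv2.cvtColor(cv2.imread(f"pics/{n}.png"),cv2.COLOR_BGR2GRAY).astype(float) for n in("w10","w11","w12")]
for x in a: print(x[226:246,270:280].mean(1).round(0))
b=[cv2.resize(cv2.imread(f"pics/{n}.png")[200:300,225:330],None,fx=3.7,fy=3.7,interpolation=cv2.INTER_CUBIC) for n in("w10","w12")]
cv2.imwrite("pics/c1012.png",np.hstack(b))
E
```

```text
[177. 169. 166. 167. 166. 159. 157. 156. 149. 118. 110. 109. 110. 109.
 142. 172. 177. 176. 176. 177.]
[124. 124. 124. 124. 124. 123. 123. 129. 144. 179. 188. 185. 183. 182.
 183. 182. 183. 182. 182. 182.]
[122. 123. 123. 122. 122. 122. 122. 128. 143. 177. 187. 184. 182. 180.
 180. 181. 180. 180. 180. 181.]
```

View pics/c1012.png

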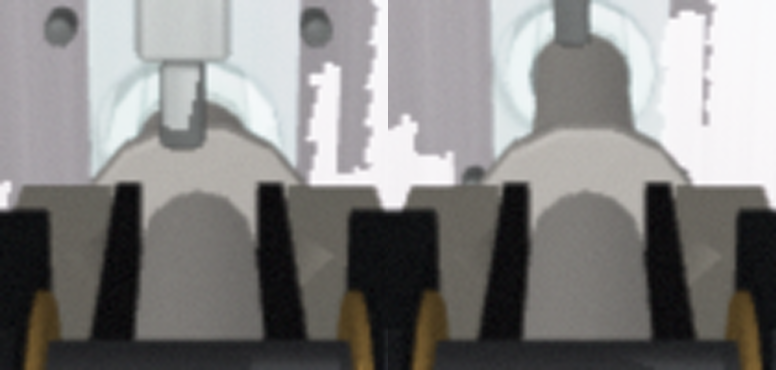

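step_arm([
  [[-0.015, 0, 0], 0],
  [[0, 0, 0], 0],
  [[0, 0, 0], 0],
  [[0, 0, 0], 0],
  [[0, 0, 0], 0],
  [[0, 0, 0], 0],
])

```text
time_s: 17.68
tcp_pos: [0.584, 0.0495, 0.2076]
eef_rot: [113.3, 90.0, -146.3]
contact_force: [2.5, 0.8, -1.3]
gripper_width: 0.0155
```

```bash
python3 - <<'E'
from h import *
p,R=pose(); snap("wrist","w13");snap("side","s13");snap("top","t13")
a=cv2.imread("pics/s13.png")[130:310,200:360]; b=cv2.imread("pics/t13.png")[130:260,190:370]
a=cv2.resize(a,(355,400)); b=cv2.resize(b,(440,318));c=np.zeros((400,800,3),np.uint8);c[:,:355]=a;c[:318,358:798]=b;cv2.imwrite("pics/st13.png",c)
p,R=pose()
# parallax check of the tip end (px rows from crops)
ms=[(cam("w8"),276.2,238.7),(cam("w11"),274.7,216.6),(cam("w12"),274.7,211.6),(cam("w6"),58.8,213.5),(cam("w7"),492.2,213.5)]
print(tri([ray(*m) for m in ms]))
E
```

```text
t 17.6833 tcp [0.584  0.0495 0.2076] F [ 2.4874  0.8062 -1.2685] w 0.015471859401112686 yaw_y -169.56143322584987 tilt [-0. -0. -1.]
t 17.8333 tcp [0.584  0.0495 0.2076] F [ 1.8438  0.6101 -2.2399] w 0.015588420134499391 yaw_y -169.56016597023824 tilt [-0.0001 -0.     -1.    ]
[0.59   0.0224 0.1824]
```

View pics/st13.png

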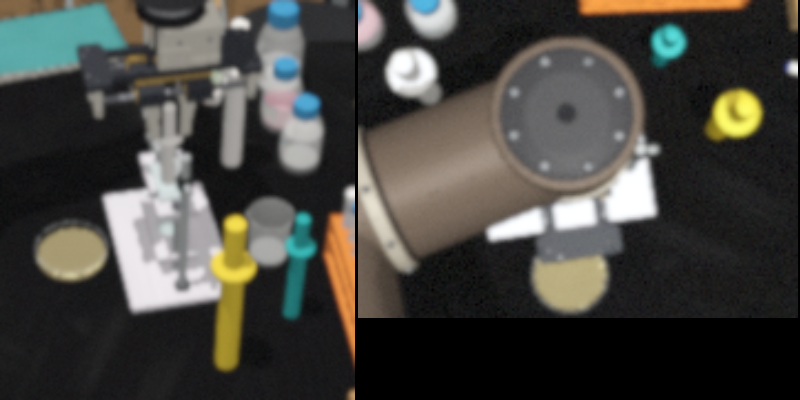

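View pics/w13.png

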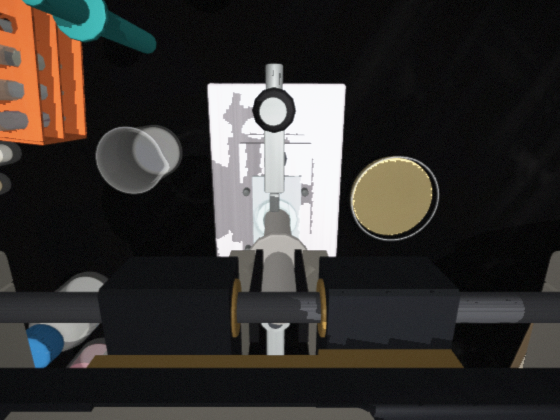

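step_arm([
  [[-0.015, 0, 0], 0],
  [[0, 0, 0], 0],
  [[0, 0, 0], 0],
  [[0, 0, 0], 0],
  [[0, 0, 0], 0],
  [[0, 0, 0], 0],
])

```text
time_s: 18.33
tcp_pos: [0.584, 0.0495, 0.2079]
eef_rot: [86.5, 90.0, -173.1]
contact_force: [2.4, 0.0, -2.1]
gripper_width: 0.0153
```

```bash
python3 - <<'E'
from h import *
import plant
pose(); print(plant.close_job())
E
```

```text
t 18.3333 tcp [0.584  0.0495 0.2079] F [ 2.4069  0.0044 -2.1484] w 0.01533760387062126 yaw_y -169.56139905940506 tilt [-0.0001 -0.     -1.    ]
the job is handed in; nothing more can be done
None
```

I swung the clamp shut, gripped the smaller white plunger by its stem and drew it straight up about 38.2 mm. I handed the job in at 18.3 s with the plunger still held.

- **Clamp:** I pushed the knob until the force rose to about 16 N. The bar then measured within about 0.3° of the stand's y axis.
- **Height:** In my triangulation the pointer tip lay about 38.0–38.4 mm above the lowered disc, so I expect the disc to be level to within about 0.5 mm. I did not see this directly, because the side camera is too coarse to resolve it. The wrist-camera triangulation read about 1 mm low on parts of known height, so I corrected for that.
- **Grip:** After the first 38 mm, just before two 0.3 mm trims, the stem showed no slip in the gripper.
- **Sideways force:** It stayed near 2 N while gripped. I left it, because the reading did not agree with the small drift in position.
- **Surroundings:** The barrel looked seated and the pointer undisturbed in the wrist views. The beaker, petri dish and other plungers looked unmoved. The timer, tape roll and marker were never approached, but I did not check them again.

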